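Return the bottle opener through the loan box slot

TASK

Return the flat steel bottle opener to the wooden loan box standing behind the blue shelf: slide the little metal shutter aside until the slot is clear, push the opener through the slot until the whole of it has slid down inside the box, then slide the shutter fully shut again. Leave the other things on the shelf standing and lying where they are.

Things in the scene. Friction and masses are not known exactly. Their poses are not given: they have to be found in the camera images.
- shelf: Low blue painted wooden shelf standing on the table: 240 mm deep (its x), 1100 mm long (its y), flat top 60 mm above the table. Origin: centre of its underside. x points from the front edge (towards the robot) to the rear edge. It does not move.
- box: Smooth wooden loan box with a fixed clear plastic top, standing fixed against the shelf's rear edge: 160 mm deep (x), 240 wide (y), 105 high (45 above the shelf top). Walls 6 mm. Origin: centre of its underside; x points away from the shelf, the slotted front wall is at x = -80 mm. Shutter plate and a thin rail (95 to 101 mm above the table) stand 4 mm out of that wall.
- slot (a point): Middle of the slot's lower edge, on the outside of the box's front wall; axes as the box's. Slot 46 mm wide (y), 12 mm high, sill level with the shelf top (60 mm above the table), straight through the 6 mm wall along +x. Behind it a slick plastic chute goes down at 20 degrees across the whole box; the opener, pushed well past half-way, tips onto it and slides down by itself.
- shutter (a joint): Slide of the shutter in m: 0 = shut, slot covered; 0.075 = fully open against its stop, slot clear. It opens in the box's +y direction along the front wall, needs about 2 N and stays where it is left. The aluminium plate is 64 mm wide, 32 mm high, 4 mm thick, centred on the slot when shut.
- tab (a point): Middle of the shutter's push tab, an upright aluminium fin on the front of the shutter plate: 6 mm thick (box's y), sticking out 28 mm from the plate over the shelf (box's -x), 24 mm high. This point is 18 mm out from the front wall and 19.5 mm above the shelf top. Push its side along the box's y.
- opener_center (a point): Centre (half-way up) of the flat steel bottle opener lying on the shelf: 110 mm long (x), 40 mm wide (y), 6 mm thick, 120 g. Its x axis points from the square handle end to the head with the bottle-mouth opening, whose end is 28 mm wide with bevelled corners. At the start the head points roughly to the box.
- opener_tail (a point): Middle of the opener's square handle end (40 mm wide), half-way up, 55 mm from its centre.
- opener_head (a point): Middle of the opener's head end, half-way up, 55 mm from its centre.
- jar: Bystander: clear plastic jar with a white screw lid, 60 mm across, 62 mm high, upright on the shelf near the box's front wall on the box's -y side of the slot. Origin: centre of its underside.
- lantern: Bystander: upright cream lantern, 90 mm across, 182 mm high, standing on a white plastic turntable (170 mm across, 22 mm high) at the left (+y) end of the shelf. Origin: centre of its underside.
- mug: Bystander: white mug, 76 mm across, 75 mm high, upright on the shelf to the left. Origin: centre of its underside.
- tin: Bystander: tin can, 64 mm across, 75 mm high, upright on the shelf to the left. Origin: centre of its underside.
- torch: Bystander: handheld solar torch lying on the shelf, 145 mm long, 50 mm wide, 38 mm high, at the right (-y) end. Origin: under its middle.
- spoon: Bystander: wooden spoon lying on the shelf along its y, 230 mm long, at the right (-y) end. Origin: under its middle.
- trivet: Bystander: round cork coaster lying on the shelf, 80 mm across, 9 mm thick, to the right of the opener. Origin: centre of its underside.
Not all that is in view belongs to the job. Of the things like the part that bears opener_center, leave any that is pink, turquoise or yellow; of the rest the smaller one is meant.

How it is judged:
By the outcome, as a careful person would: the job done as asked, in the order asked, and still so for the second after the job is handed in, with the robot touching nothing.
It also fails if it takes over 64 s, if anything falls off the work surface, if the arm or the gripper's body presses on something with over 40 N, if the wrist force passes 120 N, or if a joint passes its speed limit or range.

ROBOT

A 7-joint arm with a two-finger parallel gripper is mounted at the origin on the work surface. World frame = base frame: x ahead of the robot, y to its left, z up, the work surface at z = 0. Lengths are in m, angles in rad, forces in N, time in s.
With the tool pointing down it reaches from about 0.4 to 0.85 m from the base axis. Payload 10.4 kg.
Tool frame: the origin (TCP) lies midway between the tips of the shut fingers; the grasp point (between the pads) lies manip.tcp_to_grasp behind it (manip.tcp_to_grasp is the distance from the TCP to the grasp point, in m); z points along the fingers, x is the direction in which the jaws open and shut, and the axes are right-handed (so a half turn about z gives the same grasp; the last joint's range is limited). The gripper opens to 87 mm and grips with 3 to 60 N. Pads are 19 mm wide; open, the fingers measure 117 mm over their backs; the gripper's body (75 mm by 190 mm) begins 51 mm behind the grasp point.
Start: joints at [-1.199, 0.332, -0.065, 1.46, 0.022, 1.35, -0.088], TCP at [0.24, 0.577, 0.223] pointing down, gripper open.
Joint ranges: [-2.6, 2.6], [-0.5, 2.12], [-1.47, 1.34], [0.16, 2.42], [-1.27, 4.41], [0.06, 2.06], [-2.6, 2.6]. Speed limits (rad/s): [2.22, 2.22, 2.79, 2.79, 3.14, 3.14, 3.14].

INTERFACE

Orientations are given as a rotation vector (axis times angle).
In Python, from plant import monitor, vision, manip gives the robot as it stands.
- The arm moves only by the tool servo_tool, never from a script. Its argument "steps" is one flat list of numbers, 7 for each row, row after row: the closure, from 0 (fully open) to 1 (shut), then the shift along the tool's x, y, z in mm, then the turn, a rotation vector about the tool's x, y, z in degrees. In form: [claw, tx, ty, tz, wx, wy, wz, claw, tx, ty, tz, wx, wy, wz, ...]. A call has 1 to 10 rows; each row shifts and turns the commanded pose from where the row before left it, along the tool's axes as they then stand; what a row does not reach is not made up. A row lasts 1/12 s, in which the tool goes at most 41.7 mm and 7.16 degrees, less where a joint would pass 70% of its speed; a pose out of reach is approached as far as the arm can. A call is refused whole if a number of a shift passes 41.7 or a number of a turn 7.16, either way. A call with a gripper value outside its range is refused whole. The fingers move at their own pace and stop on an object; "newtons" is the grip in N (left out, the last holds). Time passes only in rows, so rows that do not move let the fingers close. It gives the time, the measured TCP pose, the force and the opening at its end, in the units of the state.
- monitor.get_obs(): the state, without advancing time (a new reading comes with each control period).
- vision.grab_frame(name): name is "scene" or "side" or "wrist"; returns the picture (384x512x3 uint8, red, green, blue); there is no depth.
- vision.camera_params(name): a dict with "vfov" (degrees; the focal length in pixels is half the picture's height over the tangent of half this angle, whatever the lens; pixels are square), "cx", "cy" (the principal point, pixels), "world_to_cam" (4x4, takes a point from world to camera coordinates); the wrist camera has in their place "T_tool_cam" (4x4, takes a point from camera to tool coordinates, whose origin is the TCP and whose axes are the tool frame's). Camera axes: x right, y down, z forward; pixel columns grow to the right and rows downward; lengths in m; the calibration is good to about 2 mm. A picture is of the moment at which its call begins: read the wrist's pose just before it. camera_params takes no time and is no camera call.
- manip.hand_in(): hands the job in, once; it reports no verdict.
The state is a dict: "clock": time; "joint_positions": joint angles; "qd": joint speeds; "effort": joint torques, N m; "tcp_pos": TCP position; "tcp_rot": TCP orientation; "ft_force": force on the tool from outside, world axes, zero at the start; "moment": the same for the moment, N m; "gripper_width": opening from 0.0 (shut) to 1.0 (fully open).
Only numpy, scipy, OpenCV 4.12 (cv2) and the standard library are available. Lean on these libraries where they do the work, as an engineer would, in place of code of your own. Each camera call takes 0.05 s, during which the arm holds its last target.

## Working session

There is one attempt and no reset: what is moved stays moved. The work goes in short steps, Python scripts to look and compute and a tool call to move; the robot and the scene stay as the last step left them, time stands still between calls to the robot, and variables do not carry over. Pictures are saved under pics/ and viewed, and the job is handed in when it is done.

Besides the shell and the picture viewer there is one more tool, called after "Request:" in YAML: its name, and indented under it one key for each argument. servo_tool: Moves the arm, as the interface text tells. Its arguments: {"type":"object","properties":{"steps":{"type":"array","items":{"type":"number"}},"newtons":{"type":"number"}},"required":["steps"]}

```bash
mkdir -p pics; ls; python3 - <<'E'
from plant import monitor, vision, manip
import cv2, numpy as np
o=monitor.get_obs(); print(o, manip.tcp_to_grasp)
for n in ["scene","side","wrist"]:
    im=vision.grab_frame(n); cv2.imwrite(f"pics/{n}0.png",im[:,:,::-1]); print(n,vision.camera_params(n))
E
```

```text
pics
{'clock': 0.0, 'joint_positions': array([-1.19861546,  0.3328784 , -0.06464662,  1.46091979,  0.02162873,
        1.34991118, -0.08844802]), 'qd': array([ 3.98847147e-05, -9.84593397e-04,  2.08152814e-04,  1.64160389e-03,
       -2.79525657e-04, -1.06933038e-03,  9.46241027e-04]), 'effort': array([ 5.99942687e-04, -6.23241591e+01,  2.50440772e-02, -3.89914477e+01,
       -6.13704720e-02,  3.94075038e-02,  1.08311754e-04]), 'tcp_pos': array([0.24027635, 0.57655571, 0.22176002]), 'tcp_rot': array([ 2.61319833e+00,  1.74220511e+00, -1.75463260e-03]), 'ft_force': array([-0.01052855, -0.14061399,  0.28400612]), 'moment': array([-0.03087499, -0.01100318, -0.03637908]), 'gripper_width': 1.000927326903717} 0.0187
scene {'vfov': 50.73555224308551, 'cx': 254.75205312107386, 'cy': 197.15491243636527, 'world_to_cam': array([[-0.66825668,  0.74373158,  0.0172147 ,  0.27720904],
       [ 0.5420616 ,  0.50264017, -0.67344048, -0.21354842],
       [-0.50951175, -0.44069967, -0.73904098,  1.49890986],
       [ 0.        ,  0.        ,  0.        ,  1.        ]])}
side {'vfov': 48.033317512662705
[... 152 characters left out ...]
],
       [-1.80352351e-01, -6.47821525e-01, -7.40135326e-01,
         1.48969749e-01],
       [ 1.96904728e-01,  7.13463436e-01, -6.72457028e-01,
         1.47517747e+00],
       [ 0.00000000e+00,  0.00000000e+00,  0.00000000e+00,
         1.00000000e+00]])}
wrist {'vfov': 58.63210830259421, 'cx': 251.3480237998319, 'cy': 190.59960998373643, 'T_tool_cam': array([[ 9.99999715e-01, -7.38941449e-04, -1.52294820e-04,
        -3.74515541e-05],
       [ 7.52412689e-04,  9.61837146e-01,  2.73621523e-01,
        -7.38734847e-02],
       [-5.57074697e-05, -2.73621560e-01,  9.61837428e-01,
        -1.62909182e-01],
       [ 0.00000000e+00,  0.00000000e+00,  0.00000000e+00,
         1.00000000e+00]])}
```

View pics/scene0.png

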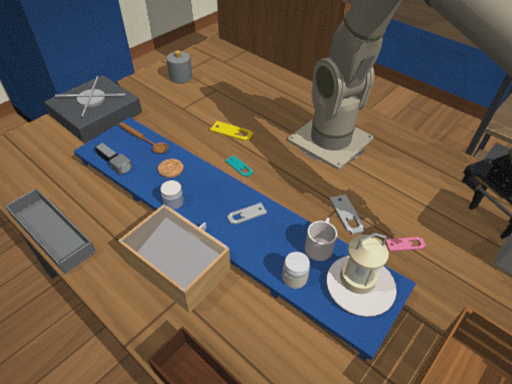

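View pics/side0.png

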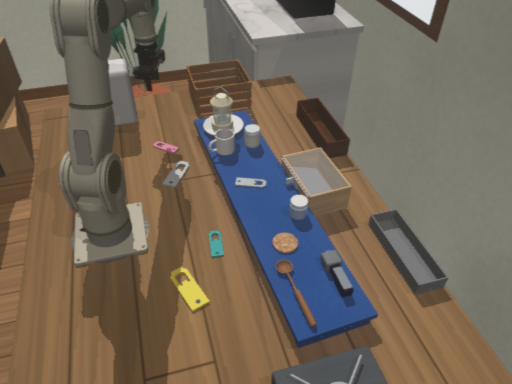

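View pics/wrist0.png

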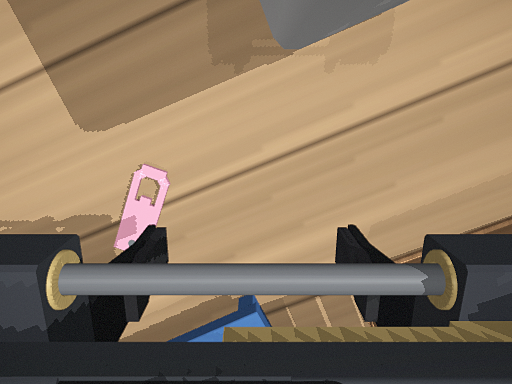

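Scene: the opener on the shelf is at about (247,213), light grey. The larger grey one lies on the table at (347,213). The box is at (175,255), the tab at about (202,227), and the jar at (172,193). Next I measure.

```bash
cat > h.py <<'E'
from plant import monitor, vision, manip
import cv2, numpy as np
from scipy.spatial.transform import Rotation as R
def K(p):
    f=192/np.tan(np.radians(p['vfov']/2)); return f,p['cx'],p['cy']
def cam(name,obs=None):
    p=vision.camera_params(name); k=K(p)
    if 'world_to_cam' in p: return k,p['world_to_cam']
    o=obs or monitor.get_obs(); T=np.eye(4); T[:3,:3]=R.from_rotvec(o['tcp_rot']).as_matrix(); T[:3,3]=o['tcp_pos']
    return k,np.linalg.inv(T@p['T_tool_cam'])
def ray(c,uv):
    (f,cx,cy),W=c; d=np.array([(uv[0]-cx)/f,(uv[1]-cy)/f,1]); Rm=W[:3,:3]
    return -Rm.T@W[:3,3], Rm.T@d
def onz(c,uv,z):
    o,d=ray(c,uv); return o+d*(z-o[2])/d[2]
def proj(c,P):
    (f,cx,cy),W=c; q=W[:3,:3]@np.array(P)+W[:3,3]; return np.array([f*q[0]/q[2]+cx,f*q[1]/q[2]+cy])
E
python3 - <<'E'
import cv2
a=cv2.imread('pics/scene0.png');b=cv2.imread('pics/side0.png')
cv2.imwrite('pics/sc_crop.png',cv2.resize(a[170:310,110:290],None,fx=4,fy=4,interpolation=cv2.INTER_CUBIC))
cv2.imwrite('pics/si_crop.png',cv2.resize(b[130:270,210:370],None,fx=4,fy=4,interpolation=cv2.INTER_CUBIC))
E
```

```text
(no output)
```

View pics/sc_crop.png

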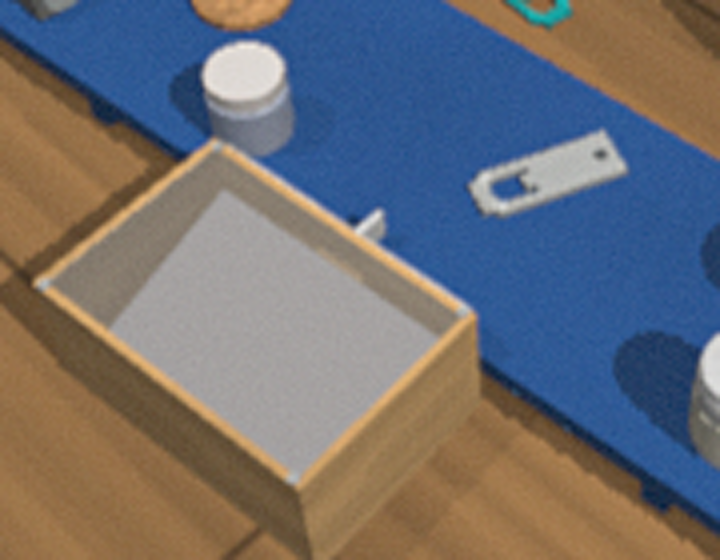

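View pics/si_crop.png

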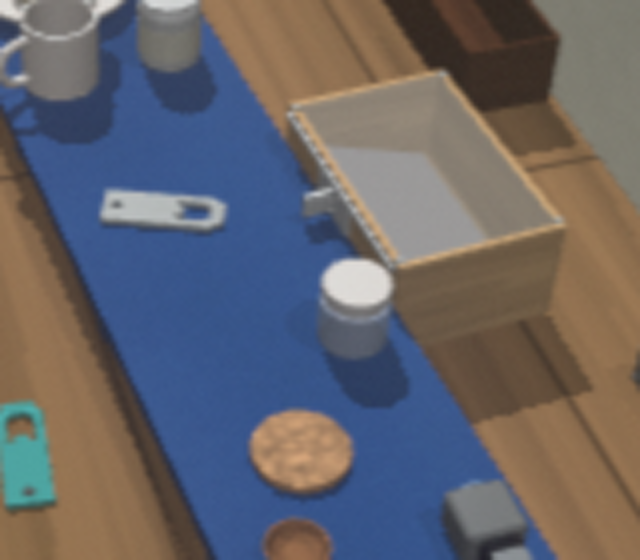

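```bash
python3 - <<'E'
from h import *
np.set_printoptions(precision=4,suppress=True)
sc=cam('scene');si=cam('side')
A=[(216,142),(40,285),(298,487),(474,315)]
B=[(397,265),(563,225),(443,72),(292,107)]
P=[onz(sc,(u/4+110,v/4+170),.105)[:2] for u,v in A];Q=[onz(si,(u/4+210,v/4+130),.105)[:2] for u,v in B]
print(np.array(P),'\n',np.array(Q))
for X in (P,Q):
    X=np.array(X); c=X.mean(0); e=(X[3]-X[0]+X[2]-X[1]); print('c',c,'yaw of box y',np.degrees(np.arctan2(e[1],e[0]))-90, [np.linalg.norm(X[i]-X[(i+1)%4]) for i in range(4)])
for n,c,box in (('scene',sc,(220,195,275,228)),('side',si,(230,172,272,194))):
    im=cv2.imread(f'pics/{n}0.png'); x0,y0,x1,y1=box
    hsv=cv2.cvtColor(im,cv2.COLOR_BGR2HSV); m=((hsv[...,1]<70)&(hsv[...,2]>110)).astype(np.uint8)
    m2=np.zeros_like(m); m2[y0:y1,x0:x1]=m[y0:y1,x0:x1]
    cs,_=cv2.findContours(m2,cv2.RETR_EXTERNAL,cv2.CHAIN_APPROX_NONE); k=max(cs,key=cv2.contourArea)
    pts=np.array([onz(c,p[0],.065)[:2] for p in k],np.float32)
    r=cv2.minAreaRect(pts*1000); print(n,r,cv2.boxPoints(r))
# tab
for u,v in [(382,210),(357,230)]: print('tab sc',onz(sc,(u/4+110,v/4+170),.0915))
for u,v in [(306,200),(330,188)]: print('tab si',onz(si,(u/4+210,v/4+130),.0915))
# jar lid
print('jar',onz(sc,(244/4+110,70/4+170),.122),onz(si,(357/4+210,284/4+130),.122))
E
```

```text
[[ 0.6713 -0.1121]
 [ 0.8266 -0.0996]
 [ 0.8112  0.1321]
 [ 0.654   0.1224]] 
 [[ 0.6704 -0.1167]
 [ 0.8273 -0.108 ]
 [ 0.8124  0.124 ]
 [ 0.6553  0.1114]]
c [0.7408 0.0107] yaw of box y 4.002443773402177 [np.float64(0.1557707610985816), np.float64(0.23230553628335096), np.float64(0.15744887426350934), np.float64(0.2351066499599461)]
c [0.7413 0.0027] yaw of box y 3.733108633753588 [np.float64(0.15708829511168407), np.float64(0.23246323748325476), np.float64(0.1576541196931559), np.float64(0.22857887943455643)]
scene ((511.7260437011719, 52.60231399536133), (45.565616607666016, 112.53245544433594), 67.42024230957031) [[451.025   53.1704]
 [554.9313   9.9614]
 [572.4271  52.0342]
 [468.5208  95.2432]]
side ((511.6700439453125, 50.05139923095703), (44.72992706298828, 111.8968276977539), 67.17737579345703) [[451.4269  51.1386]
 [554.5634   7.7361]
 [571.9132  48.9642]
 [468.7767  92.3667]]
tab sc [0.6279 0.0082 0.0915]
tab sc [0.6513 0.0084 0.0915]
tab si [ 0.63   -0.0029  0.0915]
tab si [0.6562 0.0069 0.0915]
jar [ 0.622  -0.1371  0.122 ] [ 0.6223 -0.1456  0.122 ]
```

Opener centre is about (0.512, 0.051) with yaw about -22.6°, which already lines up with the tool. The box front looks to be at x≈0.66, box yaw about 4°. I move the wrist camera over the area, staying clear of the lantern.

Request:
servo_tool:
  steps: [0,-20,32.4,-3,0,0,0,0,-20,32.4,-3,0,0,0,0,-20,32.4,-3,0,0,0,0,-20,32.4,-3,0,0,0,0,-20,32.4,-3,0,0,0,0,-20,32.4,-3,0,0,0,0,-20,32.4,-3,0,0,0,0,-20,32.4,-3,0,0,0,0,-20,32.4,-3,0,0,0]

```text
clock: 0.9
tcp_pos: [0.441, 0.2968, 0.2497]
tcp_rot: [-2.614, -1.743, -0.0]
ft_force: [1.4, 0.4, -0.3]
gripper_width: 1.001
```

Request:
servo_tool:
  steps: [0,-20,32.4,0,0,0,-3,0,-20,32.4,0,0,0,-3,0,-20,32.4,0,0,0,-3,0,-20,32.4,0,0,0,-3,0,-20,32.4,0,0,0,-3,0,-20,32.4,0,0,0,-3,0,-20,32.4,0,0,0,-3,0,-15,25,0,0,0,-3,0,0,0,0,0,0,-2.5,0,0,0,0,0,0,0]

```text
clock: 1.73
tcp_pos: [0.652, 0.0926, 0.2484]
tcp_rot: [-2.146, -2.294, 0.003]
ft_force: [-0.7, 0.6, -0.5]
gripper_width: 0.998
```

```bash
python3 - <<'E'
from h import *
o=monitor.get_obs(); print(o['clock'],o['tcp_pos'],o['tcp_rot'],o['qd'])
im=vision.grab_frame('wrist'); cv2.imwrite('pics/w1.png',im[:,:,::-1])
np.save('o1.npy',o,allow_pickle=True)
x=R.from_rotvec(o['tcp_rot']).as_matrix(); print(x)
E
```

```text
1.7333 [0.65197018 0.09262501 0.24836297] [-2.14579252 -2.29429547  0.0028658 ] [-0.03822678 -0.03631704 -0.02044852  0.02835475 -0.00736411 -0.00053112
 -0.0944553 ]
[[-0.06681791  0.99776419 -0.0014066 ]
 [ 0.9977646   0.06681627 -0.00118264]
 [-0.00108601 -0.00148247 -0.99999831]]
```

View pics/w1.png

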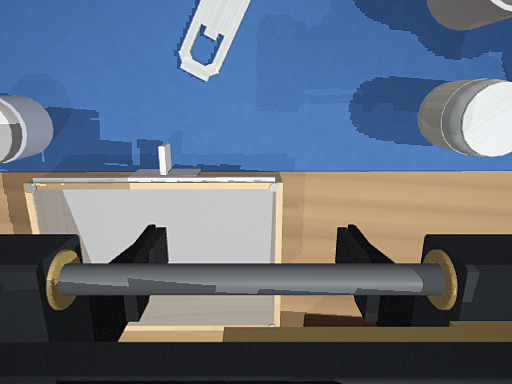

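Wrist view: tab at about (165,160), shutter plate columns 133–200, box front edge near row 182 (columns 25–282), jar at left (20,130), opener head at (200,65). I enlarge it for precision.

```bash
python3 - <<'E'
import cv2
a=cv2.imread('pics/w1.png')
cv2.imwrite('pics/w1c.png',cv2.resize(a[130:200,115:290],None,fx=4.5,fy=4.5,interpolation=cv2.INTER_CUBIC))
cv2.imwrite('pics/w1d.png',cv2.resize(a[0:90,160:290],None,fx=5,fy=5,interpolation=cv2.INTER_CUBIC))
E
```

```text
(no output)
```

View pics/w1c.png

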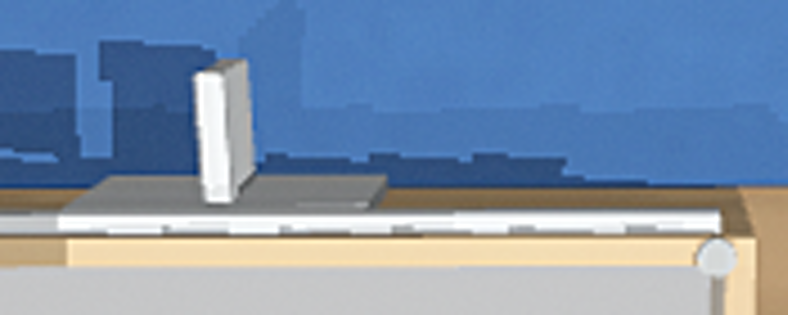

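View pics/w1d.png

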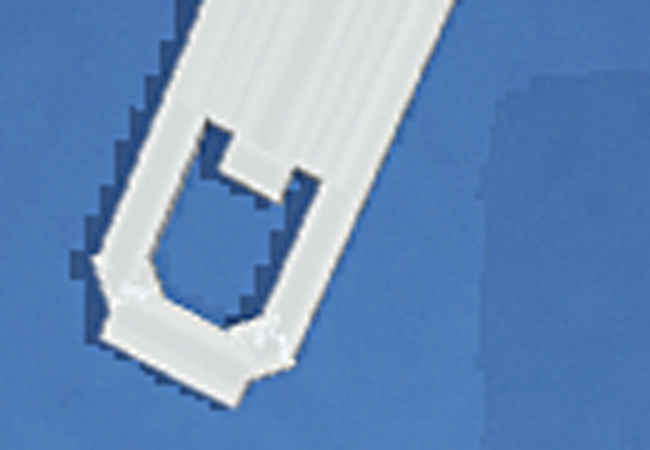

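```bash
python3 - <<'E'
from h import *
np.set_printoptions(precision=4,suppress=True)
o=np.load('o1.npy',allow_pickle=True).item(); c=cam('wrist',o)
f=lambda u,v,z,s=4.5,x=115,y=130: onz(c,((u+.5)/s-.5+x,(v+.5)/s-.5+y),z)
for p in [(197,72),(228,70),(205,203),(234,203)]: print('tab',f(*p,.0915))
print('box R',f(757,237,.105),f(66,237,.105),'L',onz(c,(24.5,183.5),.105), 'rail R',f(720,212,.101),'L',onz(c,(33,178.5),.101))
print('plate low edge',f(108,176,.06),f(387,176,.06))
g=lambda u,v,z=.066:f(u,v,z,5,160,0)
h=[(207,0),(450,0),(95,258),(292,366),(104,335),(235,405)]
for p in h: print('op',g(*p))
print(g(169.5,370))
E
```

```text
tab [0.6308 0.0031 0.0915]
tab [0.6299 0.0096 0.0915]
tab [0.6587 0.0046 0.0915]
tab [0.6583 0.0108 0.0915]
box R [0.655  0.1213 0.105 ] [ 0.6644 -0.0205  0.105 ] L [ 0.672  -0.1174  0.105 ] rail R [0.6512 0.1136 0.101 ] L [ 0.6679 -0.1116  0.101 ]
plate low edge [ 0.6617 -0.0261  0.06  ] [0.6573 0.0389 0.06  ]
op [0.4994 0.036  0.066 ]
op [0.4965 0.08   0.066 ]
op [0.5444 0.0161 0.066 ]
op [0.5612 0.0539 0.066 ]
op [0.5579 0.0179 0.066 ]
op [0.569  0.0432 0.066 ]
[0.5634 0.0305 0.066 ]
```

Request:
servo_tool:
  steps: [0.5,-28.3,-4.6,15,0,0,-0.2,0.5,-28.3,-4.6,15,0,0,0,0.5,-28.3,-4.5,15,0,0,0,0.5,0,0,25,0,0,0,0.5,0,0,25,0,0,0,0.5,0,0,25,0,0,0,0.5,0,0,20,0,0,0,0.5,0,0,0,0,0,0,0.5,0,0,0,0,0,0]
  newtons: 10

```text
clock: 2.53
tcp_pos: [0.6427, 0.01, 0.1094]
tcp_rot: [-2.14, -2.298, 0.001]
ft_force: [0.4, -0.5, 0.0]
gripper_width: 0.514
```

```bash
python3 - <<'E'
from h import *
o=monitor.get_obs(); print(o['clock'],o['tcp_pos'],o['tcp_rot'],o['gripper_width'])
im=vision.grab_frame('wrist'); cv2.imwrite('pics/w2.png',im[:,:,::-1])
E
```

```text
2.5333 [0.64271019 0.01004187 0.10938185] [-2.13952620e+00 -2.29839129e+00  1.26702164e-03] 0.5142060479675726
```

View pics/w2.png

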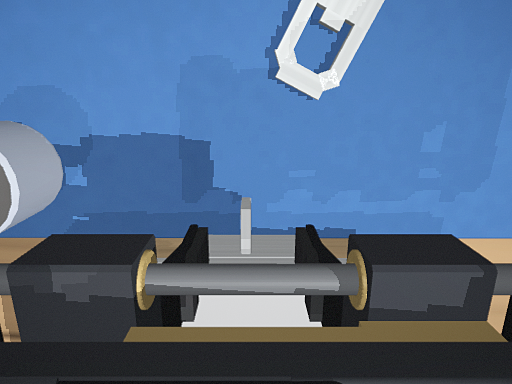

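The tab is centred between the fingers. I go down, close gently on it and slide it.

Request:
servo_tool:
  steps: [0.5,-2.5,1,20,0,0,0,0.5,0,0,20,0,0,0,0.5,0,0,0,0,0,0,1,0,0,0,0,0,0,1,0,0,0,0,0,0,1,0,0,0,0,0,0,1,0,0,0,0,0,0,1,0,0,0,0,0,0]
  newtons: 8

```text
clock: 3.25
tcp_pos: [0.6453, 0.0065, 0.0706]
tcp_rot: [2.14, 2.299, 0.002]
ft_force: [0.6, -1.0, -0.2]
gripper_width: 0.205
```

Request:
servo_tool:
  steps: [1,0,0,0,0,0,0,1,0,0,0,0,0,0,1,0,0,0,0,0,0,1,0,0,0,0,0,0]

```text
clock: 3.58
tcp_pos: [0.6449, 0.0065, 0.0698]
tcp_rot: [2.141, 2.299, 0.001]
ft_force: [-1.0, -0.1, 4.2]
gripper_width: 0.069
```

Gripped: 6 mm opening matches the tab. Now sliding open.

Request:
servo_tool:
  steps: [1,6,0,0,0,0,0,1,9,0,0,0,0,0,1,10,0,0,0,0,0,1,10,0,0,0,0,0,1,10,0,0,0,0,0,1,10,0,0,0,0,0,1,10,0,0,0,0,0,1,6,0,0,0,0,0,1,3,0,0,0,0,0,1,0,0,0,0,0,0]

```text
clock: 4.42
tcp_pos: [0.64, 0.0765, 0.0698]
tcp_rot: [2.141, 2.293, -0.005]
ft_force: [1.3, -16.1, 5.6]
gripper_width: 0.093
```

Request:
servo_tool:
  steps: [1,0,0,0,0,0,0,1,0,0,0,0,0,0]

```text
clock: 4.58
tcp_pos: [0.64, 0.0755, 0.0698]
tcp_rot: [2.142, 2.292, -0.005]
ft_force: [1.6, -14.6, 5.9]
gripper_width: 0.07
```

The shutter stopped against its stop after 69 mm. So it stood about 6 mm open at the start, which fits the tab's offset from the middle of the wall. I release and look.

Request:
servo_tool:
  steps: [0.6,-3,0,0,0,0,0,0.6,0,0,0,0,0,0,0.6,0,0,-10,0,0,0,0.6,0,0,-30,0,0,0,0.2,0,0,-30,0,0,0,0.2,-30,0,-20,0,0,0,0.2,-30,0,-20,0,0,0,0.2,0,0,-20,0,0,0,0.2,0,0,0,0,0,0]

```text
clock: 5.33
tcp_pos: [0.6457, 0.016, 0.2047]
tcp_rot: [2.141, 2.293, 0.008]
ft_force: [1.8, 0.7, 0.8]
gripper_width: 0.666
```

```bash
python3 - <<'E'
from h import *
o=monitor.get_obs(); print(o['clock'],o['tcp_pos'],o['tcp_rot'],o['gripper_width'])
np.save('o3.npy',o,allow_pickle=True)
im=vision.grab_frame('wrist')[:,:,::-1]; cv2.imwrite('pics/w3.png',im)
im=vision.grab_frame('scene')[:,:,::-1]; cv2.imwrite('pics/s3.png',im[100:340,80:420].repeat(2,0).repeat(2,1))
E
```

```text
5.3333 [0.64569942 0.01599695 0.20474438] [2.14113024 2.29346442 0.00768506] 0.6658157281525608
```

View pics/w3.png

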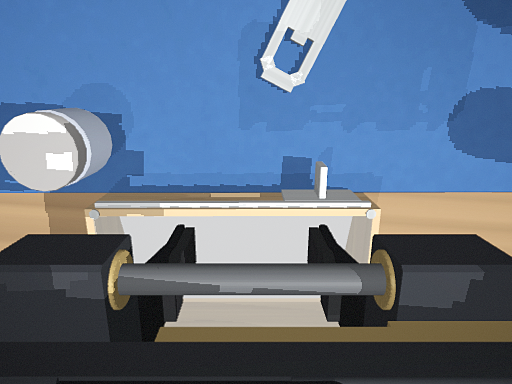

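View pics/s3.png

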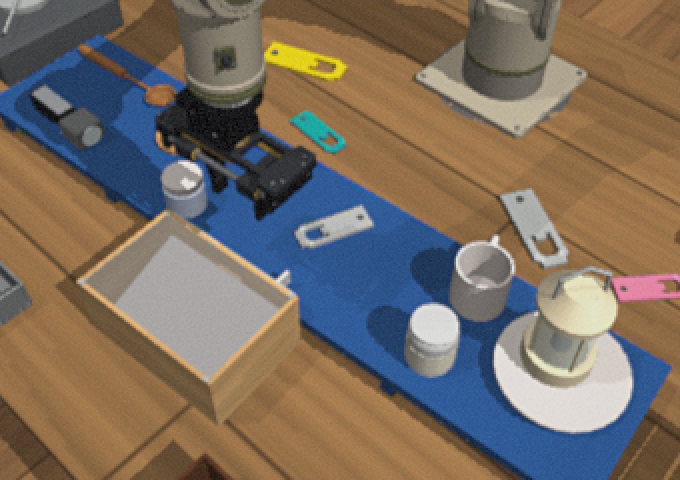

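Shutter plate at columns 282–360 with the tab at 322. The slot shows as the strip at columns ~210–260, row 195. I measure the slot edges and the opener.

```bash
python3 - <<'E'
import cv2
a=cv2.imread('pics/w3.png')
cv2.imwrite('pics/w3c.png',cv2.resize(a[180:225,190:290],None,fx=8,fy=8,interpolation=cv2.INTER_CUBIC))
E
python3 - <<'E'
from h import *
E
```

```text
(no output)
```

View pics/w3c.png

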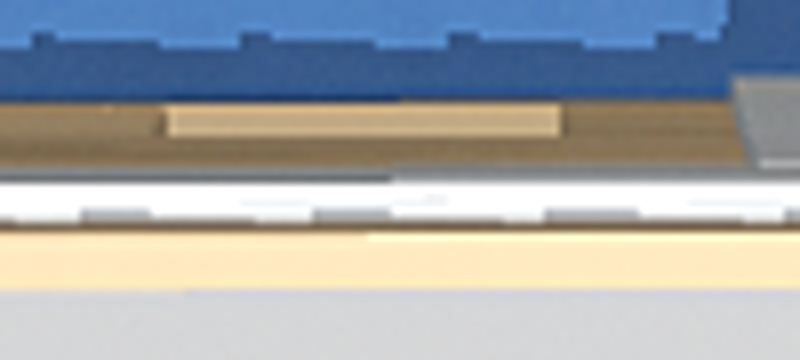

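```bash
python3 - <<'E'
from h import *
np.set_printoptions(precision=4,suppress=True)
o=np.load('o3.npy',allow_pickle=True).item(); c=cam('wrist',o)
f=lambda u,v,z: onz(c,((u+.5)/8-.5+190,(v+.5)/8-.5+180),z)
a,b=f(166,103,.06),f(560,103,.06); print(a,b,(a+b)/2,np.linalg.norm(a-b), np.degrees(np.arctan2(-(b-a)[0],(b-a)[1])))
w=cv2.imread('pics/w3.png'); h=cv2.cvtColor(w,cv2.COLOR_BGR2HSV); m=((h[...,1]<80)&(h[...,2]>150)).astype(np.uint8); m[:, :240]=0;m[:,380:]=0;m[110:]=0
cs,_=cv2.findContours(m,cv2.RETR_EXTERNAL,cv2.CHAIN_APPROX_NONE);k=max(cs,key=cv2.contourArea)
p=np.array([onz(c,q[0],.066)[:2] for q in k if q[0][1]>0]); 
d=np.array([np.cos(np.radians(-22.7)),np.sin(np.radians(-22.7))]);n=np.array([-d[1],d[0]])
print('ends',(p@d).max(),'sides',(p@n).min(),(p@n).max()); 
hs=(p@d).max(); mid=((p@n).min()+(p@n).max())/2; print('centre',d*(hs-.055)+n*mid)
M=R.from_rotvec(o['tcp_rot']).as_matrix(); print(np.degrees(np.arctan2(M[1,0],M[0,0])),M[:,2])
L=cv2.approxPolyDP(k,2,True)[:,0]; print([(tuple(q),onz(c,q,.066)[:2].round(4)) for q in L])
E
```

```text
[ 0.6646 -0.0218  0.06  ] [0.6614 0.0243 0.06  ] [0.663  0.0013 0.06  ] 0.046156938041963205 3.886405640631714
ends 0.5089422914939278 sides 0.22459402942374984 0.26619991169270285
centre [0.5135 0.0512]
93.93489983512926 [ 0.0063  0.0008 -1.    ]
[((np.int32(346), np.int32(0)), array([0.497 , 0.0803])), ((np.int32(289), np.int32(0)), array([0.5001, 0.0354])), ((np.int32(260), np.int32(58)), array([0.5443, 0.0157])), ((np.int32(264), np.int32(70)), array([0.5534, 0.0198])), ((np.int32(260), np.int32(76)), array([0.5584, 0.0168])), ((np.int32(290), np.int32(92)), array([0.5695, 0.0431])), ((np.int32(294), np.int32(85)), array([0.5636, 0.0459])), ((np.int32(304), np.int32(82)), array([0.5606, 0.054 ]))]
```

The slot middle is (0.663, 0.0013) with yaw 3.9°, measured width 46 mm. The opener centre is (0.513, 0.0515) with yaw -22.8°. I move above the tail end.

Request:
servo_tool:
  steps: [0.25,12.2,-32.6,10,0,0,0,0.25,12.2,-32.6,10,0,0,0,0.25,12.2,-32.6,10,0,0,0,0.25,12.2,-32.6,10,0,0,0,0.25,12.2,-32.6,10,0,0,0,0.25,0,0,12,0,0,6.7,0.25,0,0,12,0,0,6.7,0.25,0,0,12,0,0,6.7,0.25,0,0,12,0,0,6.6,0.25,0,0,0,0,0,0]

```text
clock: 6.27
tcp_pos: [0.4747, 0.0676, 0.0988]
tcp_rot: [-2.615, -1.737, 0.007]
ft_force: [-0.5, -0.3, 0.2]
gripper_width: 0.751
```

Request:
servo_tool:
  steps: [0.25,0,0,0,0,0,0,0.25,0,0,0,0,0,0]

```text
clock: 6.43
tcp_pos: [0.4769, 0.0673, 0.1018]
tcp_rot: [-2.609, -1.749, 0.0]
ft_force: [-0.3, -0.1, 0.8]
gripper_width: 0.752
```

```bash
python3 - <<'E'
from h import *
np.set_printoptions(precision=4,suppress=True)
o=monitor.get_obs(); M=R.from_rotvec(o['tcp_rot']).as_matrix(); print(o['clock'],o['tcp_pos'],o['gripper_width'],np.degrees(np.arctan2(M[1,0],M[0,0])),M[:,2])
t=np.array([.4789,.0658,.0615]); print('tool delta mm',M.T@(t-o['tcp_pos'])*1000)
im=vision.grab_frame('wrist')[:,:,::-1]; cv2.imwrite('pics/w4.png',im)
E
```

```text
6.4333 [0.4769 0.0673 0.1018] 0.7517107534484484 67.66113092836272 [-0.0003  0.0001 -1.    ]
tool delta mm [-0.6225  2.3909 40.2551]
```

View pics/w4.png

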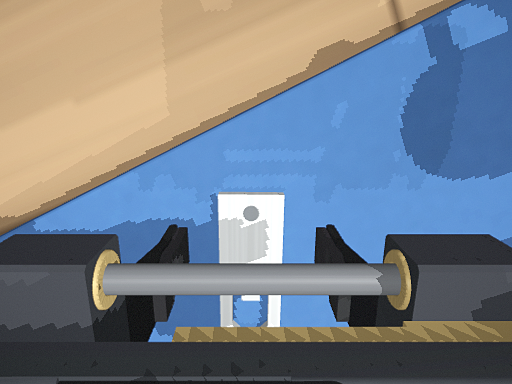

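The tail is centred between the fingers (columns 218–285) and square to them. I descend and grip.

Request:
servo_tool:
  steps: [0.25,-0.5,2.4,20,0,0,0,0.25,0,0,17,0,0,0,0.25,0,0,3.2,0,0,0,0.25,0,0,0,0,0,0,0.8,0,0,0,0,0,0,0.8,0,0,0,0,0,0,0.8,0,0,0,0,0,0,0.8,0,0,0,0,0,0,0.8,0,0,0,0,0,0]
  newtons: 40

```text
clock: 7.23
tcp_pos: [0.4792, 0.0653, 0.0616]
tcp_rot: [2.614, 1.743, 0.001]
ft_force: [-0.3, -0.1, 1.0]
gripper_width: 0.456
```

Request:
servo_tool:
  steps: [0.8,0,0,-2.5,0,0,0,0.8,0,0,0,0,0,-5.3,0.8,0,0,0,0,0,-5.3,0.8,0,0,0,0,0,-5.3,0.8,0,0,0,0,0,-5.3,0.8,0,0,0,0,0,-5.3,0.8,-25,23,0,0,0,0,0.8,-25,23,0,0,0,0,0.8,-26,22,0,0,0,0,0.8,0,0,0,0,0,0]

```text
clock: 8.07
tcp_pos: [0.5553, -0.0118, 0.0643]
tcp_rot: [2.148, 2.287, -0.001]
ft_force: [-1.1, -1.1, 0.2]
gripper_width: 0.45
```

Request:
servo_tool:
  steps: [0.8,0,0,0,0,0,0,0.8,0,0,0,0,0,0]

```text
clock: 8.23
tcp_pos: [0.5516, -0.0057, 0.0635]
tcp_rot: [-2.144, -2.295, 0.001]
ft_force: [-0.3, 0.7, -0.6]
gripper_width: 0.449
```

```bash
cat > st.py <<'E'
from h import *
import sys
np.set_printoptions(precision=4,suppress=True)
o=monitor.get_obs(); M=R.from_rotvec(o['tcp_rot']).as_matrix(); print(o['clock'],o['tcp_pos'],o['gripper_width'],o['ft_force'],np.degrees(np.arctan2(M[1,0],M[0,0])),M[:,2])
y=np.radians(3.9);bx=np.array([np.cos(y),np.sin(y),0]);by=np.array([-bx[1],bx[0],0]); d=o['tcp_pos']-[.663,.0013,.06]
print('TCP rel slot mm',d@bx*1000,d@by*1000,d[2]*1000)
for n in sys.argv[2:]:
    im=vision.grab_frame(n)[:,:,::-1]; cv2.imwrite(f'pics/{n}{sys.argv[1]}.png',im)
E
python3 st.py 5 wrist scene side; python3 - <<'E'
import cv2,numpy as np
a=cv2.imread('pics/scene5.png')[150:290,120:300];b=cv2.imread('pics/side5.png')[130:270,210:390]
cv2.imwrite('pics/ss5.png',cv2.resize(np.hstack([a,b]),None,fx=2.2,fy=2.2,interpolation=cv2.INTER_CUBIC))
E
```

```text
8.2333 [ 0.5516 -0.0057  0.0635] 0.448699659163721 [-0.3238  0.6573 -0.6142] 93.87662036553671 [-0.0011  0.0002 -1.    ]
TCP rel slot mm -111.64539560795981 0.5844179039522062 3.530245182952099
```

View pics/ss5.png

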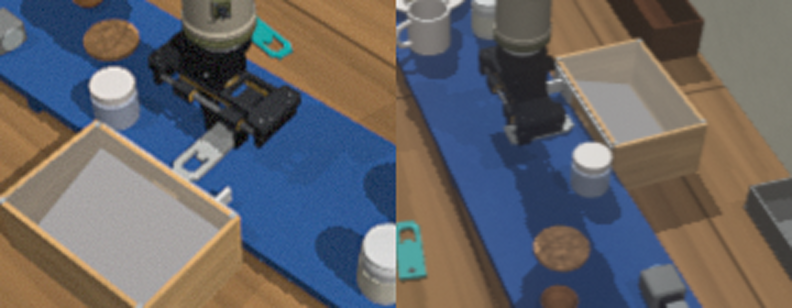

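View pics/wrist5.png

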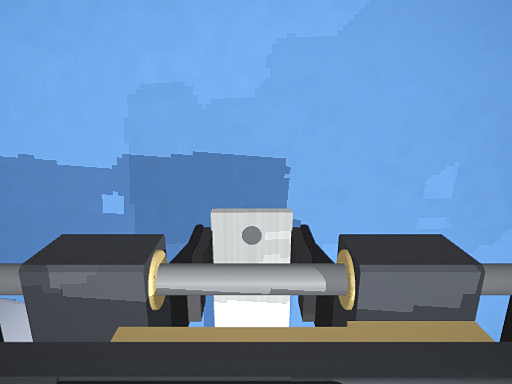

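Squared up: TCP 112 mm before the slot, 0.6 mm off sideways. I feed the head in slowly.

Request:
servo_tool:
  steps: [0.8,-0.5,5,0,0,0,0,0.8,0,5,0,0,0,0,0.8,0,5,0,0,0,0,0.8,0,5,0,0,0,0,0.8,0,5,0,0,0,0,0.8,0,5,0,0,0,0,0.8,0,5,0,0,0,0,0.8,0,5,0,0,0,0,0.8,0,0,0,0,0,0]

```text
clock: 9.13
tcp_pos: [0.5929, -0.0036, 0.0638]
tcp_rot: [2.145, 2.295, 0.0]
ft_force: [-0.1, 0.0, -1.8]
gripper_width: 0.447
```

```bash
python3 st.py 6 scene; python3 - <<'E'
import cv2,numpy as np
a=cv2.imread('pics/scene6.png')[170:290,110:290]
cv2.imwrite('pics/s6c.png',cv2.resize(a,None,fx=4,fy=4,interpolation=cv2.INTER_CUBIC))
E
```

```text
9.1333 [ 0.5929 -0.0036  0.0638] 0.44715979273909645 [-0.0888  0.0354 -1.8439] 93.88649360800287 [ 0.0004 -0.     -1.    ]
TCP rel slot mm -70.24024440722003 -0.16197699048892564 3.77863807594718
```

View pics/s6c.png

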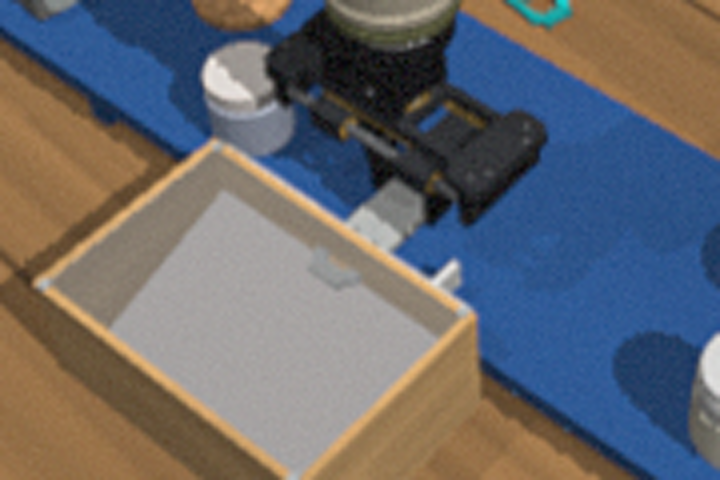

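The head is inside the slot with no contact force. I keep pushing.

Request:
servo_tool:
  steps: [0.8,0,6,0,0,0,0,0.8,0,6,0,0,0,0,0.8,0,6,0,0,0,0,0.8,0,6,0,0,0,0,0.8,0,6,0,0,0,0,0.8,0,6,0,0,0,0,0.8,0,6,0,0,0,0,0.8,0,6,0,0,0,0,0.8,0,3,0,0,0,0,0.8,0,0,0,0,0,0]

```text
clock: 10.02
tcp_pos: [0.6435, -0.0002, 0.0637]
tcp_rot: [2.145, 2.295, 0.0]
ft_force: [-0.9, 0.2, -1.1]
gripper_width: 0.45
```

Request:
servo_tool:
  steps: [0.35,0,0,0,0,0,0,0.35,0,0,0,0,0,0,0.35,0,0,0,0,0,0,0.35,0,0,0,0,0,0]

```text
clock: 10.35
tcp_pos: [0.6428, -0.0003, 0.0641]
tcp_rot: [2.145, 2.295, 0.0]
ft_force: [-0.1, -0.3, -1.2]
gripper_width: 0.624
```

```bash
python3 st.py 7 scene wrist; python3 - <<'E'
import cv2,numpy as np
a=cv2.imread('pics/scene7.png')[170:290,110:290]
b=cv2.imread('pics/wrist7.png')[140:340,100:400]
cv2.imwrite('pics/s7c.png',np.vstack([cv2.resize(a,(540,360),interpolation=cv2.INTER_CUBIC)[:240],cv2.resize(b,(540,360))]))
E
```

```text
10.35 [ 0.6428 -0.0003  0.0641] 0.623877495842053 [-0.1396 -0.3458 -1.1554] 93.87525425165991 [ 0.0003  0.0002 -1.    ]
TCP rel slot mm -20.22785001046048 -0.2429545253124631 4.0619526186364
```

View pics/s7c.png

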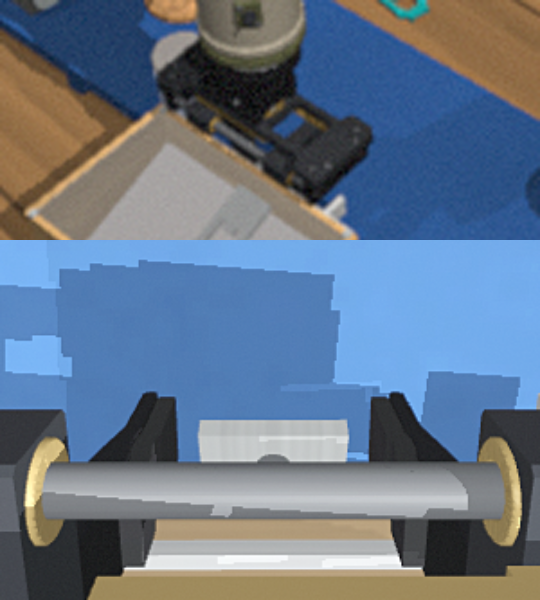

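The opener rests with its tail still about 38 mm out. I retreat behind it, shut the fingers and push the tail.

Request:
servo_tool:
  steps: [0.3,0,0,-10,0,0,0,0.3,0,0,-20,0,0,0,0.5,0,-20,0,0,0,0,1,0,-25,0,0,0,0,1,0,-8,0,0,0,0,1,0,0,0,0,0,0,1,0,0,0,0,0,0,1,0,0,15,0,0,0,1,0,0,12,0,0,0,1,0,0,4.5,0,0,0]

```text
clock: 11.28
tcp_pos: [0.5896, -0.0037, 0.0604]
tcp_rot: [-2.144, -2.295, 0.003]
ft_force: [-3.0, 1.7, 35.6]
gripper_width: 0.177
```

Request:
servo_tool:
  steps: [1,0,0,0,0,0,0,1,0,0,0,0,0,0,1,0,0,0,0,0,0]

```text
clock: 11.53
tcp_pos: [0.5902, -0.0039, 0.0621]
tcp_rot: [-2.145, -2.295, 0.0]
ft_force: [-0.7, -0.5, -0.5]
gripper_width: 0.019
```

```bash
python3 st.py 8 scene side; python3 - <<'E'
import cv2,numpy as np
a=cv2.imread('pics/scene8.png')[150:290,120:300];b=cv2.imread('pics/side8.png')[130:270,210:390]
cv2.imwrite('pics/ss8.png',cv2.resize(np.hstack([a,b]),None,fx=2.2,fy=2.2,interpolation=cv2.INTER_CUBIC))
E
```

```text
11.5333 [ 0.5902 -0.0039  0.0621] 0.01926580159891799 [-0.7348 -0.4658 -0.547 ] 93.87957676056331 [-0.0003 -0.0001 -1.    ]
TCP rel slot mm -72.96969483975043 -0.2448974062315115 2.1219908717878546
```

View pics/ss8.png

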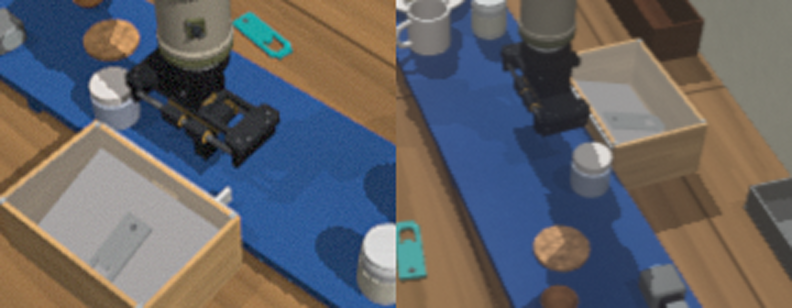

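The opener has slid down the chute and lies wholly inside the box, towards its rear wall. Now I grip the tab (75.5 mm to +y) to shut the slide.

Request:
servo_tool:
  steps: [1,0,0,-25,0,0,0,0.5,0,0,-25,0,0,0,0.5,25,18,-5,0,0,0,0.5,25,18,0,0,0,0,0.5,25.5,18.5,0,0,0,0,0.5,0,0,0,0,0,0,0.5,0,0,0,0,0,0,0.5,0,0,0,0,0,0]
  newtons: 8

```text
clock: 12.3
tcp_pos: [0.6391, 0.0746, 0.1171]
tcp_rot: [2.145, 2.295, -0.001]
ft_force: [0.6, -1.1, 0.2]
gripper_width: 0.445
```

```bash
python3 st.py 9 wrist
```

```text
12.3 [0.6391 0.0746 0.1171] 0.4451014592158826 [ 0.6163 -1.1339  0.2299] 93.86968320139816 [-0.0005 -0.0006 -1.    ]
TCP rel slot mm -18.853410027434997 74.74299611431832 57.1320697078673
```

View pics/wrist9.png

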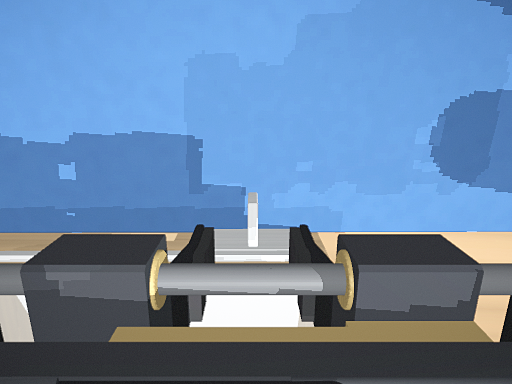

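The tab (column 252) is centred between the fingers. I descend and grip.

Request:
servo_tool:
  steps: [0.5,0.5,0,22,0,0,0,0.5,0,0,22,0,0,0,0.5,0,0,3,0,0,0,1,0,0,0,0,0,0,1,0,0,0,0,0,0,1,0,0,0,0,0,0,1,0,0,0,0,0,0,1,0,0,0,0,0,0,1,0,0,0,0,0,0,1,0,0,0,0,0,0]

```text
clock: 13.18
tcp_pos: [0.6395, 0.0752, 0.0708]
tcp_rot: [2.145, 2.295, 0.0]
ft_force: [-0.6, -2.9, 3.3]
gripper_width: 0.072
```

Request:
servo_tool:
  steps: [1,0,0,0,0,0,0,1,0,0,0,0,0,0,1,-6,0,0,0,0,0,1,-9,0,0,0,0,0,1,-10,0,0,0,0,0,1,-10,0,0,0,0,0,1,-10,0,0,0,0,0,1,-10,0,0,0,0,0,1,-8,0,0,0,0,0,1,0,0,0,0,0,0]

```text
clock: 14.02
tcp_pos: [0.644, 0.0099, 0.0707]
tcp_rot: [2.147, 2.291, 0.0]
ft_force: [-0.3, -2.7, 6.4]
gripper_width: 0.065
```

```bash
python3 st.py 10
```

```text
14.0167 [0.644  0.0099 0.0707] 0.0654673592482263 [-0.2622 -2.7334  6.3831] 93.73335501377905 [ 0.0012 -0.0011 -1.    ]
TCP rel slot mm -18.356649984621555 9.865199044968405 10.726770421333562
```

Nearly there, about 10 mm left. I finish slowly with a little overtravel to feel the end stop.

Request:
servo_tool:
  steps: [1,-3,0,0,0,0,0,1,-3,0,0,0,0,0,1,-3,0,0,0,0,0,1,-1,0,0,0,0,0,1,-1,0,0,0,0,0,1,-1,0,0,0,0,0,1,-1,0,0,0,0,0,1,0,0,0,0,0,0,1,0,0,0,0,0,0]

```text
clock: 14.77
tcp_pos: [0.6447, 0.0003, 0.0708]
tcp_rot: [2.144, 2.296, 0.001]
ft_force: [-0.9, 0.3, 7.5]
gripper_width: 0.067
```

```bash
python3 st.py 11
```

```text
14.7667 [0.6447 0.0003 0.0708] 0.06744169036590014 [-0.9034  0.3378  7.4974] 93.90742119570281 [ 0.0007  0.0006 -1.    ]
TCP rel slot mm -18.31355239754193 0.2860942391507333 10.766687274220892
```

Request:
servo_tool:
  steps: [1,-1.5,0,0,0,0,0,1,-1.5,0,0,0,0,0,1,-1,0,0,0,0,0,1,0,0,0,0,0,0,1,0,0,0,0,0,0]

```text
clock: 15.18
tcp_pos: [0.6447, 0.0002, 0.0707]
tcp_rot: [-2.139, -2.297, -0.005]
ft_force: [-3.1, 10.2, 7.7]
gripper_width: 0.068
```

```bash
python3 st.py 12
```

```text
15.1833 [0.6447 0.0002 0.0707] 0.0684105191863592 [-3.1292 10.1609  7.7314] 94.07152511260867 [-0.      0.0046 -1.    ]
TCP rel slot mm -18.307907918014156 0.1668411617873465 10.711168378815708
```

It holds against the end stop: 10 N with no further motion. I relax, release and withdraw upward.

Request:
servo_tool:
  steps: [1,3,0,0,0,0,0,0.5,0,0,0,0,0,0,0.5,0,0,0,0,0,0,0.5,0,0,0,0,0,0,0.5,0,0,-15,0,0,0,0.5,0,0,-30,0,0,0,0.5,0,0,-35,0,0,0,0.5,0,0,-35,0,0,0,0.5,0,0,-25,0,0,0,0.5,0,0,0,0,0,0]

```text
clock: 16.02
tcp_pos: [0.6467, -0.0018, 0.2164]
tcp_rot: [2.142, 2.291, 0.009]
ft_force: [0.7, -0.5, -0.1]
gripper_width: 0.491
```

```bash
python3 st.py 13 wrist scene side;python3 - <<'E'
import cv2,numpy as np
a=cv2.imread('pics/scene13.png')[110:350,60:420];b=cv2.imread('pics/side13.png')[80:320,180:400]
cv2.imwrite('pics/ss13.png',cv2.resize(np.hstack([a,b]),None,fx=1.36,fy=1.36,interpolation=cv2.INTER_CUBIC))
E
```

```text
16.0167 [ 0.6467 -0.0018  0.2164] 0.49134529684474715 [ 0.712  -0.5091 -0.1325] 93.83578452745128 [ 0.0082  0.0007 -1.    ]
TCP rel slot mm -16.427234762310462 -2.0179116013172065 156.3604117473873
```

View pics/ss13.png

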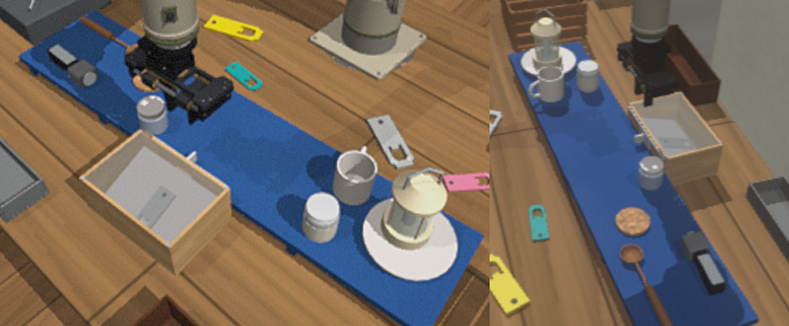

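View pics/wrist13.png

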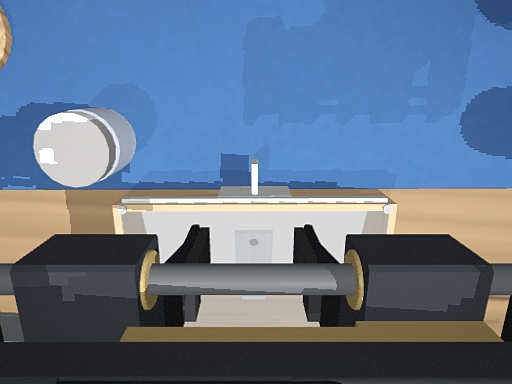

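The opener lies inside the box, the tab (column 254) is central on the front wall (columns 115–396), and the bystanders stand where they were. A last numeric check of the shutter.

```bash
python3 - <<'E'
from h import *
np.set_printoptions(precision=4,suppress=True)
c=cam('wrist')
a=cv2.imread('pics/wrist13.png'); cv2.imwrite('pics/w13c.png',cv2.resize(a[150:215,205:305],None,fx=8,fy=8,interpolation=cv2.INTER_CUBIC))
p=[onz(c,u,.06) for u in((219,186),(290,186))]; print(p,(p[0]+p[1])/2)
print('tab top mid',onz(c,(254.7,185),.0915), 'jar', onz(c,(74,149),.122))
E
```

```text
[array([ 0.6563, -0.0318,  0.06  ]), array([0.6518, 0.0352, 0.06  ])] [0.654  0.0017 0.06  ]
tab top mid [0.6447 0.0009 0.0915] jar [ 0.6182 -0.1345  0.122 ]
```

View pics/w13c.png

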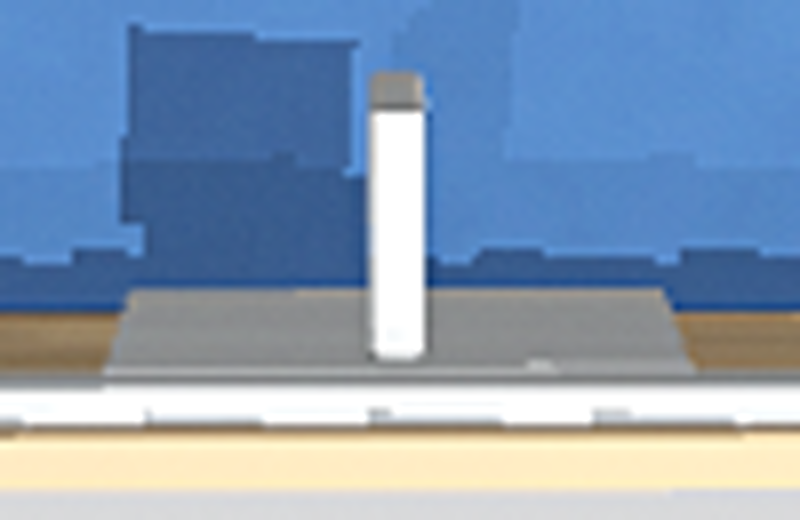

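```bash
python3 -c "
from plant import manip; print(manip.hand_in())"
```

```text
the job is handed in; nothing more can be done
None
```

The opener is in the loan box and the shutter is shut again; I handed the job in at about 16 s of the 64 s allowed.

- **Opening:** I gripped the tab and slid it 69 mm to its stop. The shutter had stood about 6 mm open at the start.
- **Inserting:** I gripped the smaller grey opener by its tail and fed it straight into the slot. It was about 72 mm in when I let go. It slid down the chute by itself, so pushing the tail further was not needed.
- **Closing:** I slid the shutter back 75 mm, until it held against the end stop at 10 N with no further motion.

**Last checks:**
- The scene and wrist pictures show the opener wholly inside the box.
- The tab measured within about 1 mm of the slot's middle, which is within camera error.
- The bystanders look unmoved by eye. My one rough final jar measurement differs from the early ones by 4 to 11 mm. Those early readings differed by 8 mm between themselves, and I saw no sign of contact with the jar.
- While going down behind the slot, the wrist force briefly read about 36 N as the fingertips touched the shelf, with no visible effect.

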